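# Fetch the pestle from under the drying rack with a reacher

### The arm

A 6-joint arm with a two-finger parallel gripper is mounted at the origin on the work surface. World frame = base frame: x ahead of the robot, y to its left, z up, the work surface at z = 0. Lengths are in m, angles in rad, forces in N, time in s.
With the tool pointing down it reaches from about 0.275 to 0.85 m from the base axis. Payload 19 kg.
Tool frame: the origin (TCP) lies midway between the tips of the shut fingers; the grasp point (between the pads) lies 19 mm behind it; z points along the fingers, y is the line along which they close (so a half turn about z gives the same grasp; the last joint's range is limited). The gripper opens to 85 mm and grips with 20 to 120 N. Pads are 22 mm wide; open, the fingers measure 114 mm over their backs; the gripper's body (76 mm by 85 mm) begins 54 mm behind the grasp point. The pads swing forward as they close: fully open they stand 13 mm farther back than shut.
Start: joints at [1.105, 0.15, 1.437, -0, 1.554, -0.134], TCP at [0.187, 0.544, 0.231] pointing down, gripper open.
Joint ranges: [-2.8, 2.8], [-0.68, 2.1], [0.12, 2.68], [-1.39, 4.53], [0.16, 2.79], [-2.81, 2.81]. Speed limits (rad/s): [1.89, 1.89, 2.22, 3.01, 3.01, 3.01].

### API

Orientations are given as a 3x3 rotation matrix whose columns are the frame's x, y, z axes.
In Python, from rig import arm, optics gives the robot as it stands.
- The arm moves only by the shell command python3 -m jog 'ROWS' [OPENING]. ROWS is JSON, a list of rows, each a list of 2 entries, a list of its own where there are three numbers: the shift along the world's x, y, z in units of 2 cm (1.0 is 2 cm), then the turn, a rotation vector about the world's x, y, z in units of 6 degrees (1.0 is 6 degrees). In form: [[[tx, ty, tz], [rx, ry, rz]], ...]. A call has 1 to 5 rows; each row shifts and turns the commanded pose from where the row before left it; what a row does not reach is not made up. A row lasts 1/8 s, in which the tool goes at most 62.5 mm and 10.7 degrees, less where a joint would pass 70% of its speed; a pose out of reach is approached as far as the arm can. A call with a number of a shift or a turn outside -1 to 1 is refused whole. A call with a gripper value outside its range is refused whole. OPENING is the opening, from 0 (shut) to 1 (fully open), set as the call begins (- or left out, the last holds). The fingers move at their own pace and stop on an object; the grip force is fixed at half the most. Time passes only in rows, so rows that do not move let the fingers close. It gives the time, the measured TCP pose, the force, the opening and the grip force at its end, in the units of the state.
- arm.get_obs(): the state, without advancing time (a new reading comes with each control period).
- optics.get_image(name): name is "side" or "top" or "wrist"; returns the picture (400x640x3 uint8, red, green, blue); there is no depth.
- optics.camera_params(name): a dict with "fx", "fy", "cx", "cy" (pixels), "k1" (the pictures are not rectified: a ray, as slopes to the right and down, at radius r is drawn at 1 + k1 r^2 times it, then the intrinsics apply), "R" (3x3) and "t" (3): a world point X has camera coordinates R X + t. Camera axes: x right, y down, z forward; pixel columns grow to the right and rows downward; lengths in m; the calibration is good to about 2 mm. A picture is of the moment at which its call begins: read the wrist's pose just before it. camera_params takes no time and is no camera call; for the wrist camera it gives the pose at the moment of the call.
- arm.hand_in(): hands the job in; it is judged then, once.
Trained networks look in the newest picture that a camera, given by its name, has taken for a name from the list of things; names that differ only in an ending like _2 or _b are one class to them, and where a whole thing is asked for, a point or a joint stands for the part that bears it (a point fixed in the world has none). Each returns a list of dicts, best first, with "conf" (0 to 1); they miss things now and then, are a little off and sometimes report something else, mostly with a low value. They report only what shows in the picture. A call takes as long as a camera call. They do not tell look-alikes from the thing itself.
- optics.find_in(camera, thing): "rect" ([left, top, width, height] in pixels, round what is visible of it).
- optics.masks_of(camera, thing): "pixels" (400x640 bool, what is visible of it) and "rect" ([left, top, width, height] in pixels, round what is visible of it).
The state is a dict: "time_s": time; "joints": joint angles; "qvel": joint speeds; "joint_torque": joint torques, N m; "position": TCP position; "tcp_rot": TCP orientation; "force": force on the tool from outside, world axes, zero at the start; "torque": the same for the moment, N m; "gripper_width": finger opening in m; "finger_force": force on a finger pad.
Only numpy, scipy, OpenCV 4.12 (cv2) and the standard library are available. Lean on these libraries where they do the work, as an engineer would, in place of code of your own. Each camera call takes 0.05 s, during which the arm holds its last target. There are 200 camera calls.

### The job

The wooden pestle has rolled under the low wire drying rack. Take the reacher by its pistol grip, slide its open jaws in under the rack, squeeze the trigger to close them on the pestle and draw the pestle right out onto the open bench without touching it with your fingers before it is out. Then let go of the reacher, leaving it lying flat on the bench clear of the rack with its jaws open, and gently lay the pestle in the clay grinding dish; leave the pink bowl, ladle and mug where they are.

Things in the scene. Friction and masses are not known exactly. Their poses are not given: they have to be found in the camera images.
- rack: Fixed low wire drying rack, steel, 220 mm (its x) by 340 mm (its y), on four corner legs (feet 12 mm wide); 75 mm clear below the wires, top at 82 mm. Crockery up to 155 mm above the bench stands on its far half (y below -30 mm). Origin: centre of its footprint on the bench, z up. Local -y points into the gap. The bench under it is bare apart from the pestle.
- rack_mouth (a point): Middle of the rack's open mouth at bench height: its +y edge (local x 0, y +170 mm of the rack), open between the legs at x = +-110 mm.
- pestle: Double-ended wooden pestle, 150 mm long, about 140 g, lying free to roll. Origin on its axis at mid length, 20 mm up; x along the axis. Ends alike: 40 mm diameter from 38 to 67 mm either side of the middle, rounded off at 75 mm; waist 27 mm diameter within 24 mm of the middle. Starts under the rack, axis within 6 degrees of the rack's y, near end 40 to 65 mm inside the mouth.
- reacher: Trigger reacher lying on its side, 185 g, 340 mm long: orange receiver (x -14 to 76, y +-15 mm), black pistol grip to y -105 mm (x -14 to 12 mm, 26 mm high), 16 mm aluminium tube, jaw head to x 255 mm, two rubber-padded jaws. Origin at its underside, below the tube axis, at the top of the grip; x along the tube to the jaws, z up; tube axis at z 13 mm. It may be slid along the bench.
- reacher_grip (a point): Where to take hold (local x 18, y -52.5, z 13 mm of the reacher): midway between the flat back of the grip (x = -14 mm) and the rounded front of the trigger (x = +50 mm at rest). Fingers close along the reacher's x, one on each: 64 mm across at rest, 26 mm high.
- reacher_tip (a point): Fixed point of the reacher midway between the jaw tips (local x 328, y 0, z 15 mm). The jaws' rubber pads reach from x = 295 to 328 mm when they hold a 40 mm thing and are 30 mm high, down to the bench. 92 mm between the tips at trigger 0, 40 mm at 0.30, 19 mm at 0.42.
- trigger (a joint): Angle in rad of the orange trigger: 0 at rest (jaws open), 0.42 squeezed fully. Both jaws turn by the same angle. Across grip and trigger: 64 mm at 0, 51 mm at 0.30, 45 mm at 0.42. A spring returns it: 8 N starts it, 14 N closes it fully, so a 6 N grip holds the reacher with its jaws open and 20 to 25 N clamps a thing in the jaws firmly. Let go, the jaws spring open.
- jaw_left: The reacher's jaw on its +y side. Origin at its pivot (local x 240, y +12, z 13 mm of the reacher).
- jaw_right: The reacher's jaw on its -y side. Origin at its pivot (local x 240, y -12, z 13 mm of the reacher).
- dish: Wide shallow clay grinding dish, terracotta, 224 mm across the rim, 46 mm high, wall 10 mm, flat inner floor 11 mm above the bench and about 150 mm across; nearly 1 kg. Origin: centre of its underside, z up. The pestle fits lying flat inside.
- bowl: Bystander: pink plastic bowl, 164 mm across, 62 mm high. Origin: centre of its underside. It and the dish may stand in either of two places.
- ladle: Bystander: stainless steel ladle lying on the bench, cup 84 mm across and 32 mm high, handle to 235 mm from the cup's centre along its -x. Origin: under the cup's centre.
- mug: Bystander: blue enamel mug, 76 mm across, 75 mm high, handle at its +y. Origin: centre of its underside.
There are look-alikes about, which are no part of the job. Of the things like the pestle, leave any that is orange or yellow; of the rest the larger one is meant.

How it is judged:
On the way, in this order (a step that is already met when the one before it is completed fails the run):
1. the reacher's jaws, closed by its squeezed trigger, hold the pestle under the rack (contact force between each of jaw_left, jaw_right and pestle above 0.5 N and value of joint trigger above 0.12 rad and contact force between the fingers and reacher above 1 N and y of pestle in the frame of rack below 0.15 m), for 0.2 s.
2. the pestle, still held in the jaws, is drawn right out of the rack's mouth onto the bench (contact force between each of jaw_left, jaw_right and pestle above 0.5 N and value of joint trigger above 0.12 rad and contact force between the fingers and reacher above 1 N and y of pestle in the frame of rack above 0.225 m), for 0.1 s.
At the end, for the whole second after the job is handed in: Pestle at rest on the dish, its middle within 65 mm of the dish centre in plan and 15-60 mm above its underside; dish upright on the bench; reacher flat (0.12 rad, not raised over 12 mm), still, let go, trigger below 0.06 rad, tip outside the rack mouth (horizontal distance between pestle and dish below 0.065 m and z of pestle in the frame of dish between 0.015 and 0.06 m and contact force between pestle and dish above 0.3 N and linear speed of pestle below 0.03 m/s and angle between dish's own z axis and vertical below 0.1 rad and height (world z) of dish below 0.01 m and angle between reacher's own z axis and vertical below 0.12 rad and height (world z) of reacher below 0.012 m and linear speed of reacher below 0.02 m/s and value of joint trigger below 0.06 rad and y of reacher_tip in the frame of rack above 0.17 m); the robot touches nothing.
It fails at once if the fingers touch the pestle while it is still under the rack (its middle less than 20 mm out of the mouth) (contact force between the fingers and pestle above 0.5 N and y of pestle in the frame of rack between -0.2 and 0.19 m and height (world z) of pestle below 0.06 m and x of pestle in the frame of rack between -0.11 and 0.14 m).
It fails at once if the pestle is dropped into the dish (faster than 0.9 m/s, let go, over the dish) (linear speed of pestle above 0.9 m/s and horizontal distance between pestle and dish below 0.1 m and contact force between the fingers and pestle below 0.1 N).
It fails at once if the bowl, ladle or mug is moved by more than 30 mm (distance of any of bowl, ladle, mug from where it was at the start of the episode above 0.03 m).
It also fails if it takes over 58 s, if anything falls off the work surface, if the arm or the gripper's body presses on something with over 40 N, if the wrist force passes 120 N, or if a joint passes its speed limit or range.

## Working session

There is one attempt and no reset: what is moved stays moved. The work goes in short steps, Python scripts to look and compute and a shell command to move; the robot and the scene stay as the last step left them, time stands still between calls to the robot, and variables do not carry over. Pictures are saved under pics/ and viewed, at most 10 in all, crops included, and the job is handed in when it is done.

```bash
ls; mkdir -p pics
cat > h.py <<'E'
import numpy as np, cv2, json
from rig import arm, optics
def cam(n): return optics.camera_params(n)
def ray(c,u,v):
    x=(u-c['cx'])/c['fx'];y=(v-c['cy'])/c['fy'];xd,yd=x,y
    for _ in range(30):
        r2=x*x+y*y;f=1+c['k1']*r2;x,y=xd/f,yd/f
    R=np.array(c['R']);t=np.array(c['t'])
    return -R.T@t, R.T@np.array([x,y,1.])
def at_z(c,u,v,z):
    o,d=ray(c,u,v);s=(z-o[2])/d[2];return o+s*d
def proj(c,X):
    p=np.array(c['R'])@np.array(X,float)+np.array(c['t']);x,y=p[0]/p[2],p[1]/p[2];f=1+c['k1']*(x*x+y*y)
    return np.array([c['fx']*x*f+c['cx'],c['fy']*y*f+c['cy']])
def save(n,fn):
    im=optics.get_image(n);cv2.imwrite('pics/'+fn,im[:,:,::-1]);return im
E
python3 - <<'E'
from h import *
ims=[]
for n in ['top','side']:
    save(n,n+'0.png'); c=cam(n); print(n,{k:np.round(v,3).tolist() for k,v in c.items()})
    for th in ['rack','pestle','reacher','trigger','jaw_left','jaw_right','dish','bowl','ladle','mug']:
        for r in optics.masks_of(n,th)[:4]:
            m=r['pixels'];ys,xs=np.nonzero(m)
            pc=cv2.minAreaRect(np.c_[xs,ys].astype(np.float32))
            print(th,round(r['conf'],2),np.round(r['rect']).tolist(),'cen',xs.mean().round(1),ys.mean().round(1),'z0.02:',at_z(c,xs.mean(),ys.mean(),.02).round(3),[np.round(a,0) for a in pc])
print(arm.get_obs())
E
```

```text
pics
top {'fx': 501.75, 'fy': 501.75, 'cx': 313.441, 'cy': 202.422, 'k1': -0.027, 'R': [[-0.012, -1.0, 0.019], [-0.985, 0.008, -0.175], [0.175, -0.021, -0.984]], 't': [-0.044, 0.567, 1.364]}
rack 0.88 [309.0, 114.0, 131.0, 89.0] cen 396.8 154.3 z0.02: [ 0.714 -0.298  0.02 ] [array([373., 159.]), array([ 89., 126.]), np.float64(86.0)]
pestle 0.92 [334.0, 146.0, 51.0, 22.0] cen 360.1 156.8 z0.02: [ 0.707 -0.189  0.02 ] [array([358., 156.]), array([14., 52.]), np.float64(84.0)]
pestle 0.89 [207.0, 112.0, 25.0, 35.0] cen 219.6 126.8 z0.02: [0.801 0.224 0.02 ] [array([219., 127.]), array([38., 10.]), np.float64(61.0)]
pestle 0.69 [251.0, 112.0, 34.0, 13.0] cen 267.7 118.1 z0.02: [0.827 0.082 0.02 ] [array([268., 118.]), array([ 9., 33.]), np.float64(87.0)]
pestle 0.66 [460.0, 160.0, 45.0, 36.0] cen 482.0 176.9 z0.02: [ 0.644 -0.546  0.02 ] [array([482., 177.]), array([52., 13.]), np.float64(37.0)]
reacher 0.72 [162.0, 152.0, 118.0, 83.0] cen 206.1 189.7 z0.02: [0.612 0.259 0.02 ] [array([220., 190.]), array([ 43., 123.]), np.float64(70.0)]
trigger 0.43 [181.0, 198.0, 8.0, 16.0] cen 184.5 
[... 3486 characters left out ...]
      1.55379286e+00, -1.34010787e-01]), 'qvel': array([-0.00076444, -0.00104585, -0.00020544, -0.00054618, -0.00112259,
        0.00033005]), 'joint_torque': array([-3.65829201e-04, -7.12803197e+01, -5.71058679e+01, -5.23931485e-04,
        1.47176746e-03,  1.06521923e-04]), 'position': array([0.18729756, 0.54360737, 0.2312648 ]), 'tcp_rot': array([[-9.45467763e-01,  3.25715686e-01, -4.53511520e-05],
       [ 3.25715689e-01,  9.45467758e-01, -9.37905733e-05],
       [ 1.23289911e-05, -1.03447545e-04, -9.99999995e-01]]), 'force': array([ 1.16507253,  0.37263596, -0.18125984]), 'torque': array([-0.05119139, -0.03021314,  0.01076657]), 'finger_force': 0.0, 'gripper_width': 0.08546733839107631}
```

View pics/top0.png

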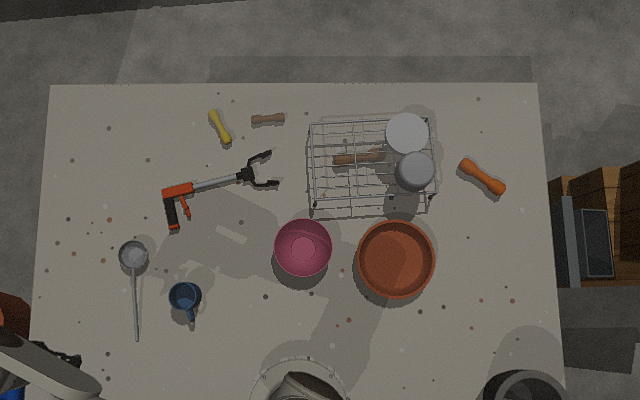

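View pics/side0.png

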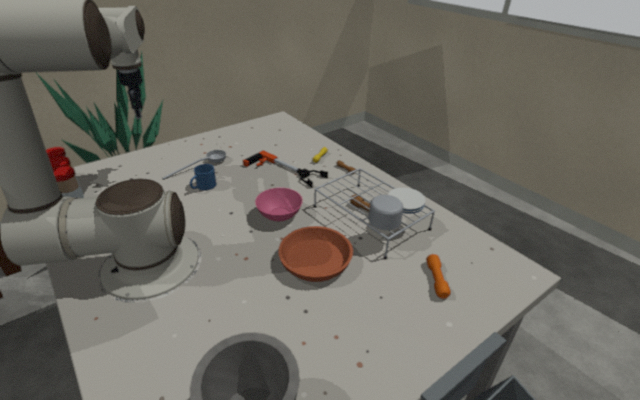

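The top view shows the reacher (grip at about 172,215, jaws about 265,170), the brown pestle under the rack at about (334–385, 157), dish at (396,259) and bowl at (303,247). The rack mouth faces image left, which is world +y. I'll zoom in for precision.

Run:
```python
from h import *
im=cv2.imread('pics/top0.png')
c=im[105:240,155:445]; cv2.imwrite('pics/crop0.png',cv2.resize(c,None,fx=2.75,fy=2.75,interpolation=cv2.INTER_CUBIC))
```

```text
(no output)
```

View pics/crop0.png

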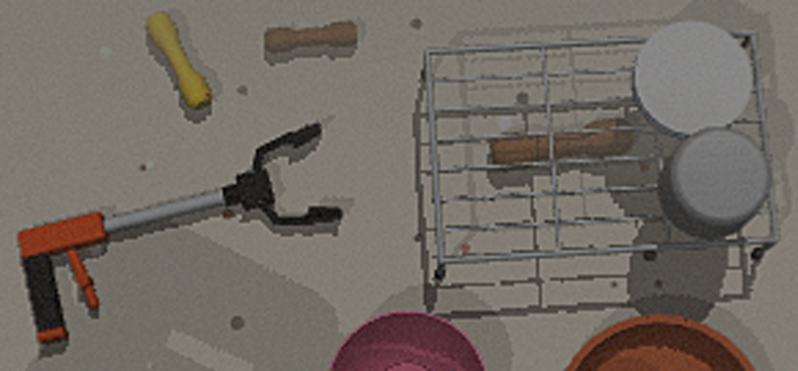

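Run:
```python
from h import *
from scipy.optimize import least_squares
c=cam('top'); U=lambda x,y:(155+x/2.75,105+y/2.75)
def fit(L,P,g):
    def f(q):
        s,k=np.sin(q[2]),np.cos(q[2])
        return np.concatenate([proj(c,[q[0]+k*l[0]-s*l[1],q[1]+s*l[0]+k*l[1],l[2]])-U(*p) for l,p in zip(L,P)])
    r=least_squares(f,g);print(r.x.round(4),np.degrees(r.x[2]).round(2),r.fun.round(1));return r.x
q=fit([(76,0,20),(-14,0,20),(-1,-105,20),(328,0,22),(225,0,13)],[(104,226),(20,240),(52,334),(331,169),(222,197)],[.6,.3,-1]) if 0 else fit(np.array([(76,0,20),(-14,0,20),(-1,-105,20),(328,0,22),(225,0,13)])/1e3,[(104,226),(20,240),(52,334),(331,169),(222,197)],[.6,.3,-1])
fit(np.array([(-110,170,80),(-110,-170,80),(110,-170,80),(110,170,80)])/1e3,[(440,262),(778,240),(755,38),(428,50)],[.7,-.3,0])
for p in [(490,151),(632,133),(560,143),(440,274),(440,262)]: print(p,at_z(c,*U(*p),.02).round(4))
```

```text
[ 0.6046  0.377  -1.3383] -76.68 [-1.9 -0.8 -2.1  1.4 -2.2  1.3  0.4 -0.4  5.9 -1.7]
[ 0.6867 -0.2198  0.0474] 2.71 [ 0.5 -0.5 -0.6  0.9 -0.2 -0.9  0.3  0.6]
(490, 151) [ 0.6981 -0.1099  0.02  ]
(632, 133) [ 0.717  -0.2624  0.02  ]
(560, 143) [ 0.7064 -0.1848  0.02  ]
(440, 274) [ 0.5656 -0.055   0.02  ]
(440, 262) [ 0.5784 -0.0551  0.02  ]
```

```bash
R='x'; for i in 1; do :; done
python3 -m jog '[[[0.925,-0.49,-0.1],[0,0,0.27]],[[0.925,-0.49,-0.1],[0,0,0.27]],[[0.925,-0.49,-0.1],[0,0,0.27]],[[0.925,-0.49,-0.1],[0,0,0.27]],[[0.925,-0.49,-0.1],[0,0,0.27]]]' 1 >/dev/null
python3 -m jog '[[[0.925,-0.49,-0.1],[0,0,0.27]],[[0.925,-0.49,-0.1],[0,0,0.27]],[[0.925,-0.49,-0.1],[0,0,0.27]],[[0.925,-0.49,-0.1],[0,0,0.27]],[[0.925,-0.49,-0.1],[0,0,0.27]]]' >/dev/null
python3 -m jog '[[[0.925,-0.49,-0.1],[0,0,0.27]],[[0.925,-0.49,-0.1],[0,0,0.27]],[[0.925,-0.49,-0.1],[0,0,0.27]],[[0.925,-0.49,-0.1],[0,0,0.27]],[[0.925,-0.49,-0.1],[0,0,0.27]]]' >/dev/null
python3 -m jog '[[[0.925,-0.49,-0.1],[0,0,0.27]],[[0.925,-0.49,-0.1],[0,0,0.27]],[[0.925,-0.49,-0.1],[0,0,0.27]],[[0.925,-0.49,-0.1],[0,0,0.27]],[[0.925,-0.49,-0.1],[0,0,0.27]]]'
python3 - <<'E'
from h import *
o=arm.get_obs();c=cam('wrist');save('wrist','w1.png');print(o['position'],o['tcp_rot'].round(3),{k:np.round(v,4).tolist() for k,v in c.items()})
for th in ['reacher','trigger']:
    for r in optics.masks_of('wrist',th)[:3]:
        print(th,r['conf'],r['rect'])
print(proj(c,[.5577,.3474,.013]))
E
```

```text
time_s: 3.6
position: [0.5579, 0.3472, 0.1911]
tcp_rot: [[-0.973, -0.232, -0.0], [-0.232, 0.973, -0.0], [0.0, -0.0, -1.0]]
force: [-0.6, -0.1, 0.1]
gripper_width: 0.0852
finger_force: 0.0
[0.55792285 0.34724159 0.19112692] [[-0.973 -0.232 -0.   ]
 [-0.232  0.973 -0.   ]
 [ 0.    -0.    -1.   ]] {'fx': 341.7939, 'fy': 341.7939, 'cx': 316.1125, 'cy': 199.9017, 'k1': -0.0635, 'R': [[-0.2321, 0.9727, -0.0001], [0.9195, 0.2195, 0.3262], [0.3173, 0.0756, -0.9453]], 't': [-0.2082, -0.6184, 0.1404]}
reacher 0.95 [8.1, 117.8, 337.6, 153.2]
trigger 0.79 [275.2, 141.5, 25.3, 68.4]
[316.33138974 174.03238255]
```

View pics/w1.png

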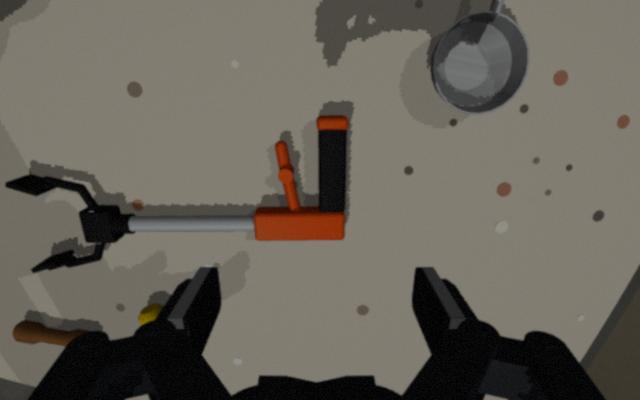

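The wrist view shows the grip back at u≈347, the trigger front at u≈280 (v≈172) and the tube level. The grip point is therefore within 3 mm of the prediction, so I descend and close lightly.

```bash
python3 -m jog '[[[0,-0.1,-1],[0,0,0]],[[0,0,-1],[0,0,0]],[[0,0,-1],[0,0,0]],[[0,0,-1],[0,0,0]],[[0,0,-1],[0,0,0]]]' 1 >/dev/null
python3 -m jog '[[[0,0,-1],[0,0,0]],[[0,0,-1],[0,0,0]],[[0,0,-1],[0,0,0]],[[0,0,-0.8],[0,0,0]],[[0,0,-0.75],[0,0,0]]]'
python3 -m jog '[[[0,0,0],[0,0,0]],[[0,0,0],[0,0,0]],[[0,0,0],[0,0,0]]]' 0.74
```

```text
time_s: 5.0
position: [0.5574, 0.3456, -0.0007]
tcp_rot: [[-0.973, -0.231, 0.0], [-0.231, 0.973, -0.0], [-0.0, -0.0, -1.0]]
force: [0.5, 0.6, 0.0]
gripper_width: 0.0857
finger_force: 0.0
time_s: 5.38
position: [0.5576, 0.3457, 0.0009]
tcp_rot: [[-0.973, -0.232, 0.001], [-0.232, 0.973, 0.0], [-0.001, 0.0, -1.0]]
force: [-0.2, -0.1, -1.8]
gripper_width: 0.0632
finger_force: 7.6
```

```bash
python3 -m jog '[[[0.3,-0.6,0],[0,0,-0.14]],[[0.3,-0.6,0],[0,0,-0.14]],[[0.3,-0.6,0],[0,0,-0.14]],[[0.3,-0.6,0],[0,0,-0.14]],[[0.3,-0.6,0],[0,0,-0.14]]]' >/dev/null
python3 -m jog '[[[0.3,-0.6,0],[0,0,-0.14]],[[0.3,-0.6,0],[0,0,-0.15]],[[0.25,-0.6,0],[0,0,-0.14]],[[0,0,0],[0,0,0]]]'
python3 - <<'E'
from h import *
im=save('top','t2.png')
c=im[105:240,155:445,::-1]; cv2.imwrite('pics/crop2.png',cv2.resize(c,None,fx=2.75,fy=2.75,interpolation=cv2.INTER_CUBIC))
E
```

```text
time_s: 6.5
position: [0.6047, 0.2486, 0.0002]
tcp_rot: [[-0.994, -0.114, -0.0], [-0.114, 0.994, -0.0], [0.0, -0.0, -1.0]]
force: [0.7, -0.8, -1.0]
gripper_width: 0.0635
finger_force: 6.7
```

View pics/crop2.png

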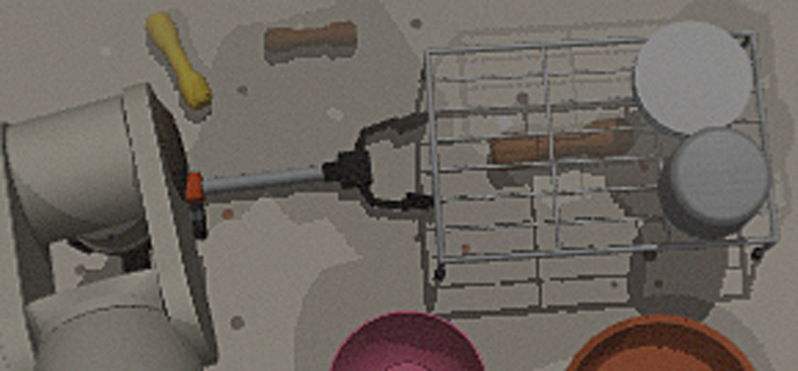

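The jaws are aligned: tips at crop (432,160), the tube pointing straight at the pestle's near end (490,151). I slide in and squeeze.

```bash
python3 -m jog '[[[0.113,-0.99,0],[0,0,0]],[[0.113,-0.99,0],[0,0,0]],[[0.113,-0.99,0],[0,0,0]],[[0.113,-0.99,0],[0,0,0]],[[0.113,-0.99,0],[0,0,0]]]' 
python3 -m jog '[[[0,0,0],[0,0,0]],[[0,0,0],[0,0,0]],[[0,0,0],[0,0,0]],[[0,0,0],[0,0,0]]]' 0.58
python3 -m jog '[[[0,0,0],[0,0,0]],[[0,0,0],[0,0,0]]]'
python3 - <<'E'
from h import *
im=save('top','t3.png')
c=im[105:240,155:445,::-1]; cv2.imwrite('pics/crop3.png',cv2.resize(c,None,fx=2.75,fy=2.75,interpolation=cv2.INTER_CUBIC))
E
```

```text
time_s: 7.18
position: [0.6157, 0.149, 0.0003]
tcp_rot: [[-0.993, -0.115, -0.0], [-0.115, 0.993, -0.0], [0.0, -0.0, -1.0]]
force: [0.6, 1.0, -0.5]
gripper_width: 0.0634
finger_force: 7.7
time_s: 7.68
position: [0.6164, 0.1498, 0.0017]
tcp_rot: [[-0.993, -0.115, 0.002], [-0.115, 0.993, -0.0], [-0.002, -0.0, -1.0]]
force: [-3.0, -3.5, 16.3]
gripper_width: 0.0499
finger_force: 18.1
time_s: 7.92
position: [0.6164, 0.1498, 0.0017]
tcp_rot: [[-0.993, -0.115, 0.002], [-0.115, 0.993, -0.0], [-0.002, -0.0, -1.0]]
force: [-3.7, -3.6, 15.0]
gripper_width: 0.0496
finger_force: 18.1
```

View pics/crop3.png

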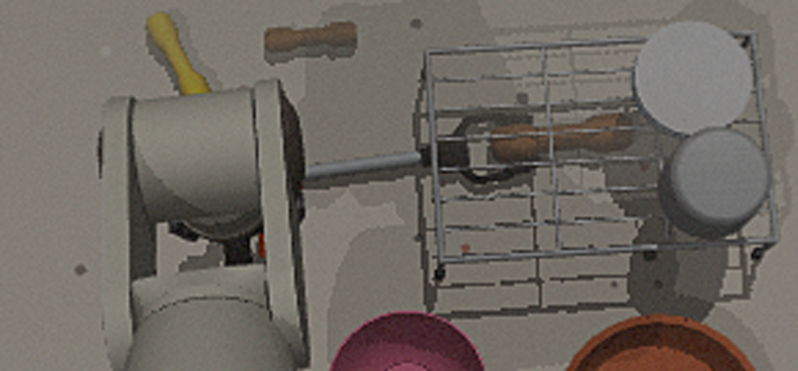

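The jaws are closed on the near head of the pestle (crop 495–530, 140). I squeeze a little more, raise the hand 2 mm because the tips press the bench, and draw out.

```bash
python3 -m jog '[[[0,0,0.1],[0,0,0]],[[0,0,0],[0,0,0]],[[0,0,0],[0,0,0]]]' 0.565
python3 -m jog '[[[-0.03,0.3,0],[0,0,0]],[[-0.05,0.5,0],[0,0,0]],[[-0.05,0.5,0],[0,0,0]],[[-0.05,0.5,0],[0,0,0]],[[-0.05,0.5,0],[0,0,0]]]'
python3 - <<'E'
from h import *
im=save('top','t4.png')
c=im[105:240,155:445,::-1]; cv2.imwrite('pics/crop4.png',cv2.resize(c,None,fx=2.75,fy=2.75,interpolation=cv2.INTER_CUBIC))
E
```

```text
time_s: 8.35
position: [0.6157, 0.1502, 0.0021]
tcp_rot: [[-0.993, -0.115, -0.0], [-0.115, 0.993, -0.0], [0.0, -0.0, -1.0]]
force: [1.6, -2.9, 0.6]
gripper_width: 0.0491
finger_force: 37.0
time_s: 8.98
position: [0.6108, 0.1975, 0.0022]
tcp_rot: [[-0.993, -0.115, -0.0], [-0.115, 0.993, -0.0], [0.0, -0.0, -1.0]]
force: [0.5, -1.2, 0.6]
gripper_width: 0.049
finger_force: 37.2
```

View pics/crop4.png

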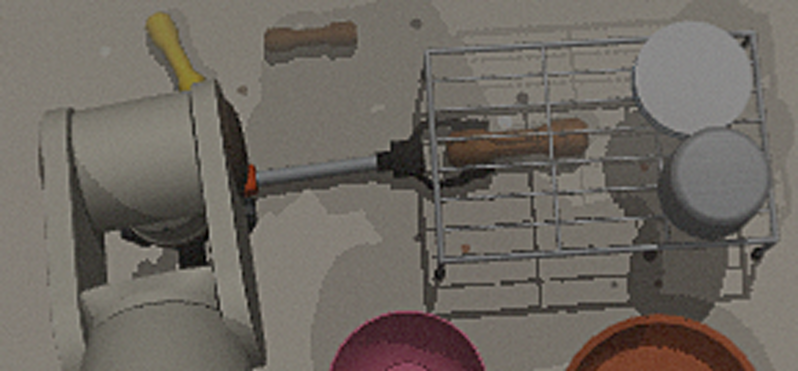

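The pestle follows (now at crop 445–588, 143). I continue 20 cm.

```bash
python3 -m jog '[[[-0.07,0.7,0],[0,0,0]],[[-0.07,0.7,0],[0,0,0]],[[-0.07,0.7,0],[0,0,0]],[[-0.07,0.7,0],[0,0,0]],[[-0.07,0.7,0],[0,0,0]]]'>/dev/null
python3 -m jog '[[[-0.07,0.7,0],[0,0,0]],[[-0.07,0.7,0],[0,0,0]],[[-0.07,0.7,0],[0,0,0]],[[-0.07,0.7,0],[0,0,0]],[[-0.07,0.7,0],[0,0,0]]]'
python3 -m jog '[[[-0.07,0.7,0],[0,0,0]],[[-0.07,0.7,0],[0,0,0]],[[-0.07,0.7,0],[0,0,0]],[[-0.07,0.7,0],[0,0,0]],[[0,0,0],[0,0,0]]]'
python3 - <<'E'
from h import *
im=save('top','t5.png')
c=im[105:240,115:405,::-1]; cv2.imwrite('pics/crop5.png',cv2.resize(c,None,fx=2.75,fy=2.75,interpolation=cv2.INTER_CUBIC))
E
```

```text
time_s: 10.28
position: [0.5969, 0.3375, 0.0022]
tcp_rot: [[-0.993, -0.115, -0.0], [-0.115, 0.993, -0.0], [0.0, -0.0, -1.0]]
force: [0.0, -2.6, -0.3]
gripper_width: 0.0492
finger_force: 36.9
time_s: 10.9
position: [0.591, 0.394, 0.0022]
tcp_rot: [[-0.993, -0.116, -0.0], [-0.116, 0.993, 0.001], [-0.0, 0.001, -1.0]]
force: [-0.5, 2.8, 0.9]
gripper_width: 0.0492
finger_force: 38.2
```

View pics/crop5.png

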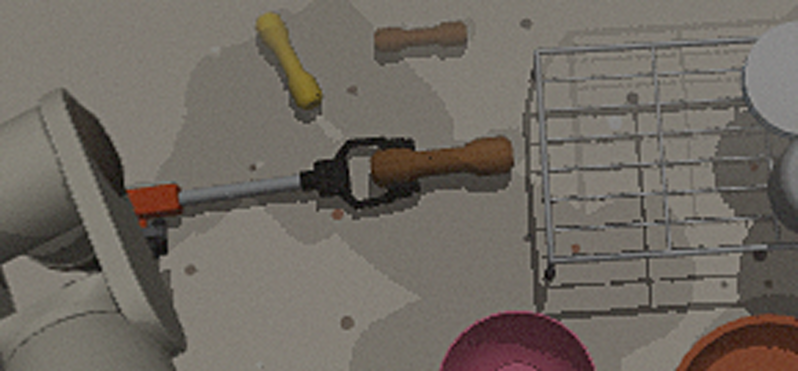

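The pestle is fully out (crop 372–512, 160). I release the squeeze, back the open jaws off, let go and rise.

```bash
python3 -m jog '[[[0,0,0],[0,0,0]],[[0,0,0],[0,0,0]],[[0,0,0],[0,0,0]],[[0,0,0],[0,0,0]]]' 0.745
python3 -m jog '[[[-0.04,0.4,0],[0,0,0]],[[-0.04,0.4,0],[0,0,0]],[[-0.04,0.4,0],[0,0,0]],[[-0.04,0.4,0],[0,0,0]],[[0,0,0],[0,0,0]]]'
python3 -m jog '[[[0,0,0],[0,0,0]],[[0,0,0],[0,0,0]],[[0,0,0],[0,0,0]]]' 1
python3 -m jog '[[[0,0,0.6],[0,0,0]],[[0,0,1],[0,0,0]],[[0,0,1],[0,0,0]],[[0,0,1],[0,0,0]],[[0,0,1],[0,0,0]]]'
python3 -m jog '[[[0.25,-0.8,1],[0,0,0]],[[0.25,-0.8,1],[0,0,0]],[[0.25,-0.8,1],[0,0,0]],[[0.25,-0.8,1],[0,0,0]],[[0.25,-0.8,0.5],[0,0,0]]]'
python3 - <<'E'
from h import *
c=cam('top')
save('top','t6.png')
for th in ['pestle','reacher','trigger','dish','bowl']:
    for r in optics.masks_of('top',th)[:5]:
        ys,xs=np.nonzero(r['pixels']);b=cv2.minAreaRect(np.c_[xs,ys].astype(np.float32))
        print(th,round(r['conf'],2),np.round(r['rect']),at_z(c,*b[0],.02).round(4),np.round(b[1]),round(b[2]),'endpts',at_z(c,*cv2.boxPoints(b)[0],.02).round(3),at_z(c,*cv2.boxPoints(b)[2],.02).round(3))
im=cv2.imread('pics/t6.png');cv2.imwrite('pics/crop6.png',cv2.resize(im[105:305,155:445],None,fx=2.75,fy=2.75,interpolation=cv2.INTER_CUBIC))
E
```

```text
time_s: 11.45
position: [0.5914, 0.3924, 0.0023]
tcp_rot: [[-0.993, -0.115, -0.0], [-0.115, 0.993, -0.0], [0.0, -0.0, -1.0]]
force: [0.3, 0.3, -1.7]
gripper_width: 0.0638
finger_force: 7.5
time_s: 12.08
position: [0.5879, 0.4253, 0.0021]
tcp_rot: [[-0.993, -0.116, -0.0], [-0.116, 0.993, -0.0], [0.0, -0.0, -1.0]]
force: [0.1, -0.3, -2.9]
gripper_width: 0.0634
finger_force: 7.5
time_s: 12.45
position: [0.5883, 0.4244, 0.0024]
tcp_rot: [[-0.993, -0.115, 0.0], [-0.115, 0.993, -0.0], [-0.0, -0.0, -1.0]]
force: [0.3, 0.2, 0.4]
gripper_width: 0.0853
finger_force: 0.0
time_s: 13.08
position: [0.5883, 0.4247, 0.0961]
tcp_rot: [[-0.993, -0.115, 0.001], [-0.115, 0.993, 0.0], [-0.001, 0.0, -1.0]]
force: [0.9, -0.1, -0.2]
gripper_width: 0.0852
finger_force: 0.0
time_s: 13.7
position: [0.6139, 0.3434, 0.186]
tcp_rot: [[-0.993, -0.115, 0.001], [-0.115, 0.993, 0.0], [-0.001, 0.0, -1.0]]
force: [0.0, -0.8, 0.2]
gripper_width: 0.0857
finger_force: 0.0
pestle 0.98 [251. 156.  50.  23.] [0.6871 0.0587 0.02  ] [14. 52.] 84 endpts [0.701 0.136 0.02 ] [ 0.673 -0.018  0.02 ]
pestle 0.81 [252. 113.  34.  11.] [0.8276 0.0829 0.02  ] [ 9. 33.] 85 endpts [0.837 0.133 0.02 ] [0.819 0.033 0.02 ]
pestle 0.78 [459. 158.  46.  38.] [ 0.6443 -0.5465  0.02  ] [52. 14.] 36 endpts [ 0.675 -0.474  0.02 ] [ 0.614 -0.619  0.02 ]
pestle 0.53 [210. 110.  23.  33.] [0.8022 0.223  0.02  ] [38. 12.] 63 endpts [0.848 0.266 0.02 ] [0.757 0.181 0.02 ]
reacher 0.81 [138. 156. 117.  46.] [0.6481 0.2988 0.02  ] [ 34. 117.] 84 endpts [0.683 0.473 0.02 ] [0.613 0.126 0.02 ]
dish 0.85 [356. 217.  80.  83.] [ 0.4069 -0.2816  0.02  ] [80. 79.] 66 endpts [ 0.467 -0.135  0.02 ] [ 0.347 -0.428  0.02 ]
bowl 0.64 [309. 114. 129.  91.] [ 0.703  -0.2262  0.02  ] [ 86. 124.] 86 endpts [ 0.822 -0.037  0.02 ] [ 0.586 -0.411  0.02 ]
bowl 0.39 [137. 156. 119.  44.] [0.6501 0.2962 0.02  ] [ 36. 117.] 84 endpts [0.687 0.471 0.02 ] [0.613 0.123 0.02 ]
```

View pics/crop6.png

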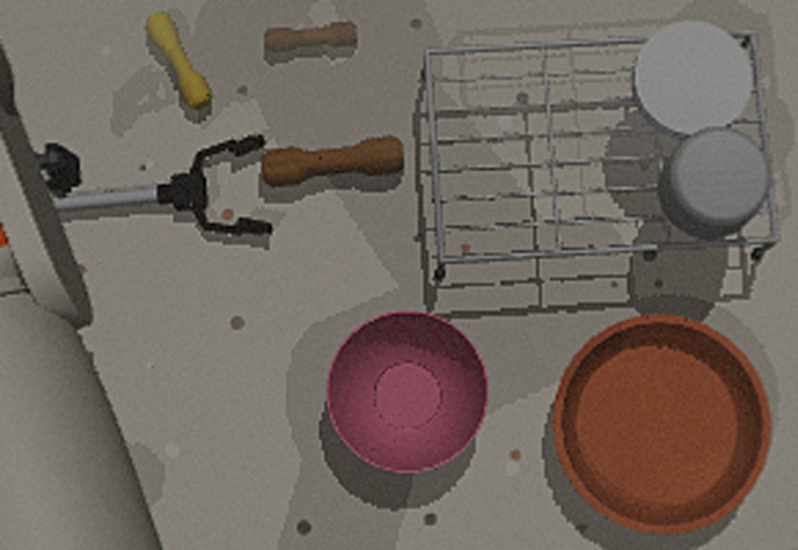

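The pestle lies free at (0.687, 0.059), crop 262–403, with the reacher's jaws open and clear. I move over the waist with a −91° turn.

```bash
python3 -m jog '[[[0.229,-0.89,0],[0,0,-0.95]],[[0.229,-0.89,0],[0,0,-0.95]],[[0.229,-0.89,0],[0,0,-0.95]],[[0.229,-0.89,0],[0,0,-0.95]],[[0.229,-0.89,0],[0,0,-0.95]]]' >/dev/null
python3 -m jog '[[[0.229,-0.89,0],[0,0,-0.95]],[[0.229,-0.89,0],[0,0,-0.95]],[[0.229,-0.89,0],[0,0,-0.95]],[[0.229,-0.89,0],[0,0,-0.95]],[[0.229,-0.89,0],[0,0,-0.95]]]' >/dev/null
python3 -m jog '[[[0.229,-0.89,0],[0,0,-0.95]],[[0.229,-0.89,0],[0,0,-0.95]],[[0.229,-0.89,0],[0,0,-0.95]],[[0.229,-0.89,0],[0,0,-0.95]],[[0.229,-0.89,0],[0,0,-0.95]]]' >/dev/null
python3 -m jog '[[[0.229,-0.89,0],[0,0,-0.95]],[[0,0,0],[0,0,0]]]'
python3 - <<'E'
from h import *
c=cam('wrist');save('wrist','w7.png')
for r in optics.masks_of('wrist','pestle')[:4]:
    ys,xs=np.nonzero(r['pixels']);b=cv2.minAreaRect(np.c_[xs,ys].astype(np.float32));P=cv2.boxPoints(b)
    W=np.array([at_z(c,*p,.02)[:2] for p in P]);i=0 if np.linalg.norm(W[0]-W[1])>np.linalg.norm(W[1]-W[2]) else 1
    d=W[i+1]-W[i];print(round(r['conf'],2),W.mean(0).round(4),np.linalg.norm(d).round(3),np.degrees(np.arctan2(d[1],d[0])).round(1),np.round(r['rect']))
ct=cam('top');print('dish',at_z(ct,396,258.5,.046).round(4),at_z(ct,155+662/2.75,105+424/2.75,.046).round(4))
E
```

```text
time_s: 16.12
position: [0.6865, 0.0594, 0.1834]
tcp_rot: [[-0.094, 0.996, -0.001], [0.996, 0.094, -0.0], [0.0, -0.001, -1.0]]
force: [-0.4, 1.1, 0.4]
gripper_width: 0.0851
finger_force: 0.0
0.84 [0.6886 0.0548] 0.158 -83.3 [294.  94.  48. 166.]
0.65 [0.8273 0.0836] 0.099 95.3 [447. 112.  45. 104.]
0.57 [0.794  0.2063] 0.091 7.2 [408.   0. 110.  42.]
dish [ 0.407  -0.2782  0.046 ] [ 0.4051 -0.2773  0.046 ]
```

```bash
python3 -m jog '[[[0.05,-0.1,-1],[0,0,0]],[[0,0,-1],[0,0,0]],[[0,0,-1],[0,0,0]],[[0,0,-1],[0,0,0]],[[0,0,-1],[0,0,0]]]' >/dev/null
python3 -m jog '[[[0,0,-1],[0,0,0]],[[0,0,-1],[0,0,0]],[[0,0,-1],[0,0,0]],[[0,0,-0.95],[0,0,0]],[[0,0,0],[0,0,0]]]'
python3 -m jog '[[[0,0,0],[0,0,0]],[[0,0,0],[0,0,0]],[[0,0,0],[0,0,0]],[[0,0,0],[0,0,0]],[[0,0,0],[0,0,0]]]' 0.2
python3 -m jog '[[[0,0,0.5],[0,0,0]],[[0,0,1],[0,0,0]],[[0,0,1],[0,0,0]],[[0,0,1],[0,0,0]],[[0,0,1],[0,0,0]]]'
```

```text
time_s: 17.48
position: [0.6867, 0.0578, 0.0034]
tcp_rot: [[-0.094, 0.996, -0.003], [0.996, 0.094, 0.0], [0.0, -0.003, -1.0]]
force: [0.7, -0.7, 1.0]
gripper_width: 0.0856
finger_force: 0.0
time_s: 18.1
position: [0.6879, 0.0578, 0.006]
tcp_rot: [[-0.094, 0.996, 0.001], [0.996, 0.094, -0.0], [-0.0, 0.001, -1.0]]
force: [-0.6, 0.2, 5.8]
gripper_width: 0.025
finger_force: 58.9
time_s: 18.73
position: [0.6876, 0.0578, 0.0971]
tcp_rot: [[-0.094, 0.996, 0.001], [0.996, 0.094, -0.0], [-0.0, 0.001, -1.0]]
force: [0.5, 0.6, -1.3]
gripper_width: 0.0252
finger_force: 59.1
```

```bash
python3 -m jog '[[[-1,0,0.7],[0,0,0]],[[-1,0,0.7],[0,0,0]],[[-1,0,0.7],[0,0,0]],[[-1,0,0.7],[0,0,0]],[[-1,0,0.7],[0,0,0]]]' >/dev/null
python3 -m jog '[[[-0.535,-0.982,0],[0,0,0]],[[-0.535,-0.982,0],[0,0,0]],[[-0.535,-0.982,0],[0,0,0]],[[-0.535,-0.982,0],[0,0,0]],[[-0.535,-0.982,0],[0,0,0]]]' >/dev/null
python3 -m jog '[[[-0.535,-0.982,0],[0,0,0]],[[-0.535,-0.982,0],[0,0,0]],[[-0.535,-0.982,0],[0,0,0]],[[-0.535,-0.982,0],[0,0,0]],[[-0.535,-0.982,0],[0,0,0]]]'
python3 -m jog '[[[-0.535,-0.982,0],[0,0,0]],[[-0.535,-0.982,0],[0,0,0]],[[-0.535,-0.982,0],[0,0,0]],[[-0.535,-0.982,0],[0,0,0]],[[-0.535,-0.982,0],[0,0,0]]]' >/dev/null
python3 -m jog '[[[-0.535,-0.982,0],[0,0,0]],[[-0.535,-0.982,0],[0,0,0]],[[0,0,0],[0,0,0]]]'
python3 - <<'E'
from h import *
c=cam('wrist');im=save('wrist','w8.png')
for th in ['dish','pestle']:
  for r in optics.masks_of('wrist',th)[:2]: print(th,round(r['conf'],2),np.round(r['rect']))
E
```

```text
time_s: 20.6
position: [0.4795, -0.1401, 0.1649]
tcp_rot: [[-0.094, 0.996, -0.001], [0.996, 0.094, 0.0], [0.0, -0.001, -1.0]]
force: [0.5, -0.4, -1.7]
gripper_width: 0.0253
finger_force: 59.2
time_s: 21.6
position: [0.4043, -0.2776, 0.1649]
tcp_rot: [[-0.092, 0.996, -0.001], [0.996, 0.092, 0.0], [0.0, -0.001, -1.0]]
force: [0.2, 0.4, -2.1]
gripper_width: 0.0248
finger_force: 59.2
dish 0.89 [182.  41. 278. 252.]
pestle 0.94 [261. 104. 112. 279.]
pestle 0.73 [527. 368.  28.  21.]
```

View pics/w8.png

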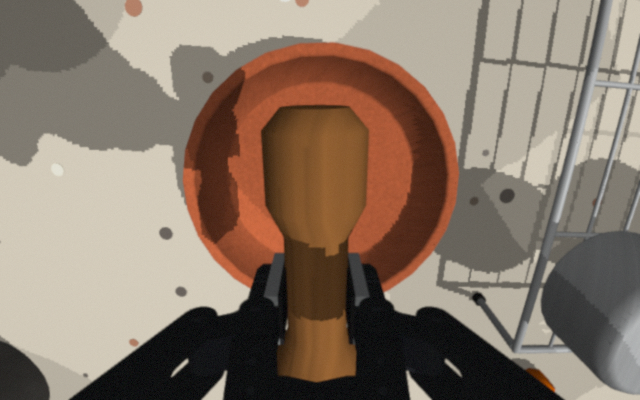

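The pestle is centred over the dish (rim 182–460, pestle axis u≈317). I lower gently and release.

```bash
python3 -m jog '[[[0.05,0,-1],[0,0,0]],[[0,0,-1],[0,0,0]],[[0,0,-1],[0,0,0]],[[0,0,-1],[0,0,0]],[[0,0,-1],[0,0,0]]]'
python3 -m jog '[[[0,0,-1],[0,0,0]],[[0,0,-0.7],[0,0,0]],[[0,0,-0.4],[0,0,0]],[[0,0,-0.2],[0,0,0]],[[0,0,0],[0,0,0]]]'
```

```text
time_s: 22.38
position: [0.4068, -0.2755, 0.0646]
tcp_rot: [[-0.095, 0.995, -0.0], [0.995, 0.095, 0.0], [0.0, -0.0, -1.0]]
force: [-0.1, 0.6, -2.2]
gripper_width: 0.0248
finger_force: 59.2
time_s: 23.0
position: [0.4067, -0.2762, 0.0195]
tcp_rot: [[-0.094, 0.996, 0.0], [0.996, 0.094, -0.0], [-0.0, 0.0, -1.0]]
force: [0.1, -0.2, -2.2]
gripper_width: 0.0251
finger_force: 59.2
```

```bash
python3 -m jog '[[[0,0,-0.1],[0,0,0]],[[0,0,0],[0,0,0]]]'
python3 -m jog '[[[0,0,0],[0,0,0]],[[0,0,0],[0,0,0]],[[0,0,0],[0,0,0]]]' 0.6
python3 -m jog '[[[0,0,0.5],[0,0,0]],[[0,0,1],[0,0,0]],[[0,0,1],[0,0,0]],[[0,0,1],[0,0,0]],[[0,0,1],[0,0,0]]]'
python3 -m jog '[[[-0.3,0.7,1],[0,0,0]],[[-0.3,0.7,1],[0,0,0]],[[-0.3,0.7,1],[0,0,0]],[[-0.3,0.7,1],[0,0,0]],[[-0.3,0.7,1],[0,0,0]]]'
python3 - <<'E'
from h import *
im=save('side','s9.png');b=save('top','t9.png')
o=np.vstack([cv2.resize(b[100:330,100:460],(720,460))]);s=im[140:300,140:460];cv2.imwrite('pics/c9.png',np.vstack([o[:, :640],cv2.resize(s,(640,140*1))])[:,:,::-1])
ct=cam('top')
for n in ['pestle','dish','reacher','trigger','jaw_left','jaw_right']:
  for r in optics.masks_of('top',n)[:5]:
    ys,xs=np.nonzero(r['pixels']);print(n,round(r['conf'],2),np.round(r['rect']),at_z(ct,xs.mean(),ys.mean(),.03).round(3))
E
```

```text
time_s: 23.25
position: [0.4066, -0.2761, 0.0174]
tcp_rot: [[-0.094, 0.996, 0.0], [0.996, 0.094, -0.0], [-0.0, 0.0, -1.0]]
force: [-1.2, -0.3, -1.5]
gripper_width: 0.0252
finger_force: 59.2
time_s: 23.62
position: [0.4066, -0.2761, 0.0174]
tcp_rot: [[-0.094, 0.996, 0.0], [0.996, 0.094, -0.0], [-0.0, 0.0, -1.0]]
force: [0.6, 0.7, 0.1]
gripper_width: 0.0509
finger_force: 0.0
time_s: 24.25
position: [0.4066, -0.2761, 0.1087]
tcp_rot: [[-0.094, 0.996, 0.0], [0.996, 0.094, -0.0], [-0.0, 0.0, -1.0]]
force: [0.0, -0.4, 0.6]
gripper_width: 0.0514
finger_force: 0.0
time_s: 24.88
position: [0.3763, -0.2055, 0.2087]
tcp_rot: [[-0.094, 0.996, 0.001], [0.996, 0.094, -0.001], [-0.001, 0.0, -1.0]]
force: [0.3, -0.5, -0.0]
gripper_width: 0.0513
finger_force: 0.0
pestle 0.9 [208. 109.  24.  38.] [0.797 0.222 0.03 ]
pestle 0.78 [460. 159.  44.  36.] [ 0.642 -0.543  0.03 ]
pestle 0.76 [251. 114.  32.  13.] [0.824 0.088 0.03 ]
dish 0.8 [357. 221.  75.  80.] [ 0.364 -0.245  0.03 ]
reacher 0.65 [136. 154. 117.  67.] [0.627 0.331 0.03 ]
trigger 0.47 [151. 187.   9.  22.] [0.592 0.398 0.03 ]
jaw_left 0.47 [224. 159.  25.  10.] [0.7   0.168 0.03 ]
jaw_left 0.31 [357. 223.  73.  75.] [ 0.366 -0.25   0.03 ]
jaw_right 0.63 [225. 183.  28.   7.] [0.618 0.161 0.03 ]
```

View pics/c9.png

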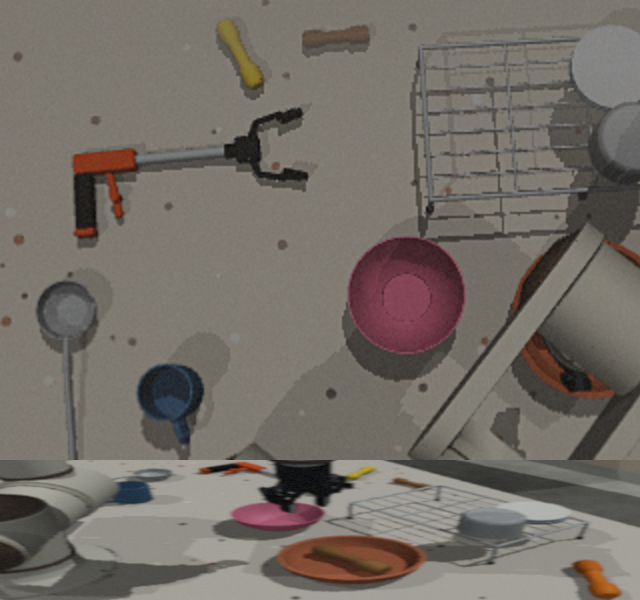

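The pestle lies inside the dish. The reacher is flat with jaws open, well clear of the rack, and the bowl, ladle and mug have not moved.

```bash
python3 -c "
from rig import arm
print(arm.hand_in())"
```

```text
the job is handed in; nothing more can be done
None
```

I drew the pestle out with the reacher and laid it in the clay dish; the reacher lies flat with its jaws open clear of the rack, and the job was handed in at about 25 s (no verdict was returned).

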